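Press a glued rosette onto its plinth block and hold the press

ROBOT

A 6-joint arm with a two-finger parallel gripper is mounted at the origin on the work surface. World frame = base frame: x ahead of the robot, y to its left, z up, the work surface at z = 0. Lengths are in mm, angles in rad, forces in N, time in s.
With the tool pointing down it reaches from about 300 to 775 mm from the base axis. Payload 14.6 kg.
Tool frame: the origin (TCP) lies midway between the tips of the shut fingers; the grasp point (between the pads) lies behind it (manip.grip_depth is the z of the grasp point in the tool frame, in mm); z points along the fingers, y is the line along which they close (so a half turn about z gives the same grasp; the last joint's range is limited). The gripper opens to 94 mm and grips with 3 to 60 N. Pads are 16 mm wide; open, the fingers measure 119 mm over their backs; the gripper's body (75 mm by 177 mm) begins 78 mm behind the grasp point.
Start: joints at [-0.067, 0.3, 1.521, -0, 1.321, -0.067], TCP at [549.99, -0.002, 177.746] pointing down, gripper open.
Joint ranges: [-3.03, 3.03], [-0.79, 2.21], [0.23, 2.52], [-1.04, 4.18], [0, 3.07], [-2.55, 2.55]. Speed limits (rad/s): [2.22, 2.22, 2.57, 3.14, 3.14, 3.14].

INTERFACE

Orientations are given as [roll, pitch, yaw] about the fixed x, y, z axes, in that order (R = Rz(yaw) Ry(pitch) Rx(roll)).
In Python, from cell import manip gives the robot as it stands.
- The arm moves only by the shell command python3 nudge.py 'ROWS' [OPENING] [FORCE]. ROWS is one flat JSON list of numbers that holds 1 to 5 rows one after another, with no inner brackets; each row has 6 numbers: dx, dy, dz in fractions of the full range, 1 being 0.3 m, then a rotation vector rx, ry, rz in a scale on which 1.0 is pi rad; each row is the pose to reach, as a shift and turn from the pose commanded when the command began, along the tool's axes at that moment; what a row does not reach only later rows make up. A row lasts 1/10 s, in which the tool goes at most 50 mm and 0.15 rad, less where a joint would pass 70% of its speed; a pose out of reach is approached as far as the arm can. OPENING is the finger opening in mm, set as the command begins (- or left out keeps the last). The fingers move at their own pace and stop on an object; FORCE is the grip in N (left out, the last holds). Time passes only in rows, so rows that do not move let the fingers close. It prints the time, the measured TCP pose, the force, the opening and the grip force at its end. A shift or turn number past 1, either way, is cut back to 1. Input that does not fit is refused with a message, and nothing moves.
- manip.read_state(): the state, without advancing time (a new reading comes with each control period).
- manip.camera(name): name is "scene" or "side" or "wrist"; returns (picture, depth): 400x640x3 uint8, red, green, blue; 400x640 float32, mm along the optical axis (not along the pixel's ray), 0 where there is no reading.
- manip.camera_info(name): a dict with "K" (3x3 intrinsics, pixels), "rvec" (rotation vector, rad) and "tvec" (3), from world to camera coordinates, as OpenCV has them; the wrist camera has in their place "mount" (4x4, takes a point from camera to tool coordinates, whose origin is the TCP and whose axes are the flange's). Camera axes: x right, y down, z forward; pixel columns grow to the right and rows downward; lengths in mm; the calibration is good to about 2 mm. A picture is of the moment at which its call begins: read the wrist's pose just before it. camera_info takes no time and is no camera call.
- manip.sign_off(): hands the job in; it is judged then, once.
The state is a dict: "clock": time; "joints": joint angles; "qd": joint speeds; "effort": joint torques, N m; "eef_pos": TCP position; "eef_rot": TCP orientation; "wrist_force": force on the tool from outside, world axes, zero at the start; "moment": the same for the moment, N m; "finger_gap": finger opening in mm; "finger_force": force on a finger pad.
Only numpy, scipy, OpenCV 4.12 (cv2) and the standard library are available. Lean on these libraries where they do the work, as an engineer would, in place of code of your own. Each camera call takes 0.05 s, during which the arm holds its last target. There are 200 camera calls.

TASK

A carved rosette with fresh glue is lying in its plinth block on the shuttle of the small arbor press. Push the shuttle in under the ram until its roller catch clicks and it is fully home, then bring the press lever down until the sprung pressure foot bears on the rosette and its spring is squeezed to about half of its 10 mm travel (about 5 mm, never right to the stop), and keep it held there: the lever springs back if let go, so finish with the hand still holding the lever down. Leave the rosette lying in its recess, and the mallet, glue bottle and spare rosette where they are.

Things in the scene. Friction and masses are not known exactly. Their poses are not given: they have to be found in the camera images.
- press: Grey C-frame arbor press bolted to the bench. Origin on the bench under the ram axis; own x points from open front to column (the way the shuttle goes in), y to the press's left, z up. In its frame, mm: slide bed x -230 to 80, 100 wide; column x 85 to 140; head x -43 to 135, y -32 to 32, z 140 to 216; ram top z 285; roller-catch housing x -28, y -57 to -91, top z 48.
- shuttle (a joint): Shuttle travel along the press's x, m: 0 fully out, 0.110 fully home under the ram against the end stop. Friction about 1 N; from 0.098 a spring roller catch must be overcome (about 8 N); past 0.106 it snaps in to 0.110 by itself and stays; about the same force pulls it out.
- shuttle_grip (a point): Middle of the shuttle's steel D-handle: a level round bar, 12 mm diameter, 72 mm long along the press's y, axis 84 mm above the bench and 40 mm above the shuttle plate (100 mm wide), a post at each end, free below. Moves with the shuttle: 250 mm in front of the ram axis when out, 140 mm when home. The plinth block's edge is 95 mm behind it.
- lever_knob (a point): Centre of the black ball knob, 28 mm diameter, at the end of the lever, a 12 mm round steel bar, 165 mm from pinion axis to knob. That axis is level, along the press's y, 178 mm above the bench, at x 0 of the press. The bar swings in the upright plane y = -75 mm of the press (its right side). At rest it points to the front and up, 65 degrees above level.
- lever (a joint): Lever angle, rad: 0 at rest, growing as the knob goes forward and down; 1.13 is level. Ram goes down 15 mm per rad. A spring returns it: about 2 N at the knob at first, about 5 N with the foot half squeezed. With the shuttle home the foot meets the rosette at about 0.80, is half squeezed (5 mm) at about 1.14 and at its stop at about 1.48.
- foot (a joint): How far the sprung pressure foot is pushed up towards the ram's collar, in m: 0 free, 0.010 at its stop. Spring 4 N/mm with 4 N preload (about 24 N at 5 mm). When free, 12 mm of stem and coil spring show between foot and collar.
- foot_pad (a point): Centre of the underside of the foot, a round rubber-faced pad of 44 mm diameter on the ram axis; 88 mm above the bench at rest. It moves with ram and foot.
- rosette: The rosette to be pressed: pale wood disc, 60 mm diameter, with carved petals and a flat round boss of 28 mm diameter in the middle, 17 mm high in all, loose in the block's recess. Origin at the centre of its underside, z up.
- seat (a point): Centre of the floor of the round recess (63 mm diameter, 5 mm deep) in the pale wood plinth block, 90 x 90 x 20 mm, fixed on the shuttle; 59 mm above the bench, the block's top 64 mm. It moves with the shuttle and comes under the ram axis when the shuttle is home.
- spare_rosette: A second, equal rosette lying on the bench; not needed. Origin under its centre.
- mallet: Round dark wooden carver's mallet standing on its head, 88 mm diameter, 205 mm high. Origin under its centre.
- glue: White glue bottle, 58 mm diameter, 155 mm high, standing. Origin under its centre.

How it is judged (in metres and radians):
On the way, in this order (a step that is already met when the one before it is completed fails the run):
1. the shuttle is fully home in its catch, the lever still up (value of joint shuttle above 0.107 m and value of joint lever below 0.4 rad), for 0.2 s.
2. the foot is squeezed about half way on the rosette, the shuttle still home (value of joint shuttle above 0.107 m and value of joint foot between 0.003 and 0.007 m), for 0.3 s.
At the end, for the whole second after the job is handed in: The shuttle is home (within 3 mm), the pressure foot is squeezed 3 to 7 mm and bears on the rosette with more than 8 N, the rosette is flat in its recess, and the robot's fingers are still holding the lever down (all of step 2 and value of joint lever above 0.85 rad and contact force between rosette and foot above 8 N and contact force between lever and the fingers above 1 N and horizontal distance between rosette and seat below 0.006 m and z of rosette in the frame of seat below 0.003 m); the arm keeps its last pose, push and grip.
It fails at once if the ram is brought down while the shuttle is not home (value of joint lever above 0.6 rad and value of joint shuttle below 0.106 m).
It fails at once if the foot is driven to its stop (value of joint foot above 0.0093 m).
It fails at once if the rosette leaves its recess (horizontal distance between rosette and seat above 0.008 m or angle between rosette's own z axis and vertical above 0.25 rad).
It fails at once if the spare rosette, mallet or glue bottle is disturbed (distance of any of spare_rosette, mallet, glue from where it was at the start of the episode above 0.02 m).
It also fails if it takes over 67 s, if anything falls off the work surface, if the arm or the gripper's body presses on something with over 40 N, if the wrist force passes 120 N, or if a joint passes its speed limit or range.

## Working session

There is one attempt and no reset: what is moved stays moved. The work goes in short steps, Python scripts to look and compute and a shell command to move; the robot and the scene stay as the last step left them, time stands still between calls to the robot, and variables do not carry over. Pictures are saved under pics/ and viewed, at most 10 in all, crops included, and the job is handed in when it is done.

```bash
ls; mkdir -p pics
cat > h.py <<'E'
import numpy as np, cv2
from cell import manip
from scipy.spatial.transform import Rotation as R
def cam(n):
    """K, Rcw, camera centre in the world"""
    i=manip.camera_info(n); K=np.array(i['K'])
    if n=='wrist':
        s=manip.read_state(); T=np.eye(4); T[:3,:3]=R.from_euler('xyz',s['eef_rot']).as_matrix(); T[:3,3]=s['eef_pos']
        M=T@np.array(i['mount']); return K,M[:3,:3],M[:3,3]
    r=cv2.Rodrigues(np.array(i['rvec'],float))[0]; return K,r.T,-r.T@np.array(i['tvec']).ravel()
def cloud(d,c):
    K,r,o=c; v,u=np.mgrid[:d.shape[0],:d.shape[1]]
    p=np.stack([(u-K[0,2])/K[0,0]*d,(v-K[1,2])/K[1,1]*d,d],-1); return p@r.T+o
def proj(P,c):
    K,r,o=c; p=(np.atleast_2d(P)-o)@r; q=p@K.T; return q[:,:2]/q[:,2:]
def ray(uv,c,z):
    K,r,o=c; d=r@np.linalg.solve(K,[uv[0],uv[1],1.]); return o+d*(z-o[2])/d[2]
E
python3 - <<'E'
from h import *
s=manip.read_state(); print(s['clock'],s['eef_pos'],s['eef_rot'],s['finger_gap'],manip.grip_depth)
for n in ['scene','side']:
    c=cam(n); p,d=manip.camera(n); np.savez(f'{n}.npz',p=p,d=d); cv2.imwrite(f'pics/{n}0.png',p[...,::-1]); print(n,c[2],c[1][:,2])
E
```

```text
cell.py
nudge.py
pics
0.0 [5.49704811e+02 3.31224489e-03 1.77180833e+02] [-3.14046180e+00 -5.49143112e-05  1.57080716e+00] 94.1141721153544 -18.8
scene [ 795.55897514 -535.49729255 1081.95000565] [-0.23211407  0.49495227 -0.8373442 ]
side [  511.51002414 -1065.38738643   904.3639635 ] [ 0.01860533  0.83343582 -0.55230297]
```

View pics/scene0.png

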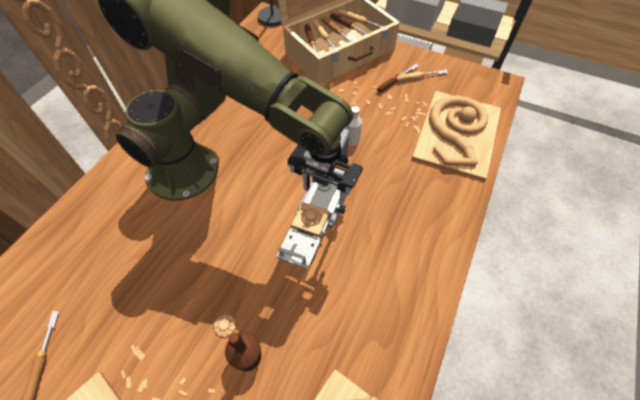

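View pics/side0.png

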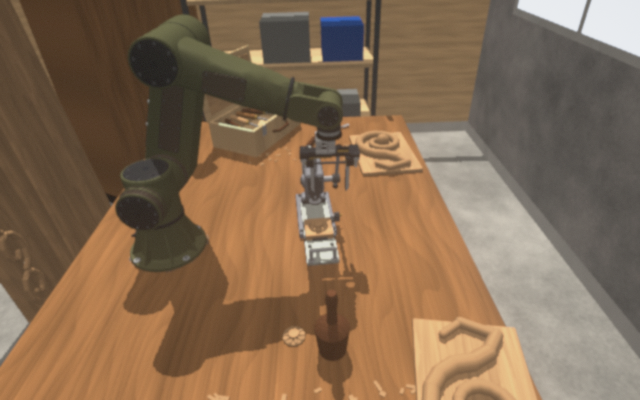

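Scene: the robot stands over the press. The shuttle's plate is near (300,245), the handle at (290,260) and the block at (310,215). The mallet is at (243,350), the spare rosette at (225,327) and the glue at (353,130). Side: the shuttle is at (321,250) and the press is behind it at (315,190). I'll enlarge the crops.

Run:
```python
from h import *
a=np.load('scene.npz')['p'][110:280,250:390]; b=np.load('side.npz')['p'][130:300,260:400]
w,d=manip.camera('wrist'); np.savez('wrist0.npz',p=w,d=d)
big=lambda i:cv2.resize(i,None,fx=2.8,fy=2.8,interpolation=cv2.INTER_CUBIC)
cv2.imwrite('pics/crop1.png',np.hstack([big(a),big(b)])[...,::-1]); cv2.imwrite('pics/w0.png',w[...,::-1])
for n,pix in [('scene',[(290,260),(300,240),(310,215),(312,210)]),('side',[(321,262),(320,240),(318,224),(337,217)])]:
    C=cloud(np.load(n+'.npz')['d'],cam(n))
    for u,v in pix: print(n,u,v,C[v,u].round(0))
```

```text
scene 290 260 [ 515. -150.   41.]
scene 300 240 [513. -82.  48.]
scene 310 215 [508.  -5.  75.]
scene 312 210 [502.  20.  64.]
side 321 262 [ 516. -158.   47.]
side 320 240 [516. -52.  45.]
side 318 224 [511.  -7.  76.]
side 337 217 [579.  73.  41.]
```

View pics/crop1.png

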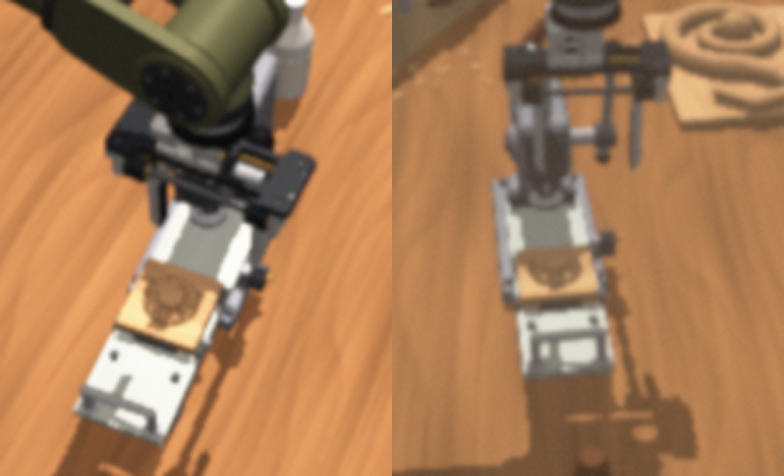

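View pics/w0.png

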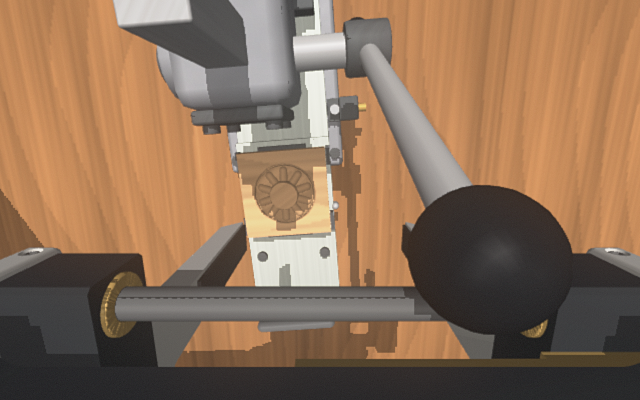

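Wrist: the knob is at (490,260), close in front of the camera and to the right of the ram. The rosette is at (284,195), the block edges run along x 240–330, the catch housing is at (345,105) and the pinion hub at (368,45). Next I'll work out poses from the depth clouds.

Run:
```python
from h import *
z=np.load('wrist0.npz'); c=cam('wrist'); C=cloud(z['d'],c); p=z['p'].astype(int); print('wristcam',c[2])
ok=z['d']>0
# block top: z 61-67 pale near the rosette
def rect(m,name):
    q=C[m][:,:2].astype(np.float32); r=cv2.minAreaRect(q); print(name,m.sum(),np.array(r[0]).round(1),np.array(r[1]).round(1),round(r[2],2),'z',np.median(C[m][:,2]).round(1))
win=np.zeros_like(ok); win[140:245,230:345]=1
Z=C[...,2]
rect(ok&win&(abs(Z-64)<3),'block')
m=ok&win&(Z>70)&(Z<82); rect(m,'rosette')
m=ok&win&(Z>74.5)&(Z<82); print('boss',C[m].mean(0),m.sum())
# knob sphere fit
w=np.zeros_like(ok); w[190:330,412:570]=1
m=ok&w&(p.max(-1)<60)&(z['d']<z['d'][260,490]+14)
P=C[m]; A=np.c_[2*P,np.ones(len(P))]; s=np.linalg.lstsq(A,(P**2).sum(1),rcond=None)[0]; print('knob',s[:3],np.sqrt(s[3]+s[:3]@s[:3]),len(P))
for u,v in [(380,80),(410,130),(440,180),(368,60),(345,105),(315,50),(250,90)]: print(u,v,C[v,u].round(1))
# shuttle plate & sides from scene and side
for n in ['scene','side']:
    zz=np.load(n+'.npz'); D=cloud(zz['d'],cam(n)); pp=zz['p'].astype(int)
    m=(abs(D[...,2]-45)<5)&(abs(D[...,0]-515)<75)&(D[...,1]<-40)&(D[...,1]>-200)
    r=cv2.minAreaRect(D[m][:,:2].astype(np.float32)); print(n,'plate',m.sum(),r)
    m=(D[...,2]>76)&(D[...,2]<95)&(abs(D[...,0]-515)<60)&(D[...,1]<-100)&(D[...,1]>-200)
    print('bar',m.sum(),D[m].mean(0) if m.any() else'')
```

```text
wristcam [548.33936002  65.27688731 384.56477403]
block 5042 [506.9  -6.1] [90.4 90.4] 4.37 z 64.5
rosette 1135 [507.8  -5.1] [51.6 52.3] 3.12 z 75.2
boss [507.4795432   -4.67239413  76.39856796] 599
knob [0. 0. 0.] 0.0 0
380 80 [571.6  83.  246.3]
410 130 [573.8  63.5 289.6]
440 180 [574.9  52.8 313.7]
368 60 [570.2  96.2 216.8]
345 105 [570.   84.2  47.3]
315 50 [543.1 106.8 188. ]
250 90 [510.5  82.1 215.7]
scene plate 911 ((517.0402221679688, -101.31111145019531), (100.17967987060547, 114.56546020507812), 4.73029899597168)
bar 126 [ 522.05177148 -147.72090178   87.24056727]
side plate 576 ((518.25830078125, -101.21488952636719), (100.14891052246094, 113.43310546875), 3.908634662628174)
bar 122 [ 520.63138056 -146.96728073   87.80082761]
```

Units first: shifts go in shares of 0.3 m and turns go in shares of pi rad. So -110 mm / 300 = -0.3667, -70 mm / 300 = -0.2333, -0.087 rad / 3.1416 = -0.0277.

```bash
python3 nudge.py '[-0.1, 0, 0, 0, 0, 0, -0.2333, 0, 0, 0, 0, 0, -0.3667, 0, 0, 0, 0, -0.0277, -0.3667, 0, 0, 0, 0, -0.0277, -0.3667, 0, 0, 0, 0, -0.0277]' 0 10
python3 - <<'E'
from h import *
for n,(u,v) in [('scene',(243,350)),('scene',(225,327)),('side',(333,340)),('side',(293,337))]:
    print(n,cloud(np.load(n+'.npz')['d'],cam(n))[v,u].round())
print(manip.read_state()['eef_rot'],manip.read_state()['wrist_force'])
ims=[]
for n in ['wrist','scene','side']:
    p,d=manip.camera(n); np.savez(n+'1.npz',p=p,d=d); ims.append(p)
cv2.imwrite('pics/w1.png',np.hstack([cv2.resize(ims[0],(400,250)),np.vstack([cv2.resize(i[100:280,230:410],(250,250)) for i in ims[1:2]]),])[...,::-1])
cv2.imwrite('pics/m1.png',np.vstack([np.hstack([cv2.resize(i[100:290,230:420],(300,300)) for i in ims[1:]]),cv2.resize(ims[0],(480,300)) if 0 else np.pad(cv2.resize(ims[0],(480,300)),((0,0),(0,120),(0,0)))])[...,::-1])
E
```

```text
clock: 0.65
eef_pos: [549.8, -110.4, 177.4]
eef_rot: [-3.141, -0.0, 1.656]
wrist_force: [-0.0, -0.5, 0.1]
finger_gap: 57.4
finger_force: 0.0
scene [ 546. -432.  123.]
scene [ 443. -391.   17.]
side [ 536. -466.   88.]
side [ 436. -399.   17.]
[-3.14101632e+00 -3.97118140e-04  1.65553346e+00] [-0.0097452  -0.5194792   0.10977521]
```

View pics/m1.png

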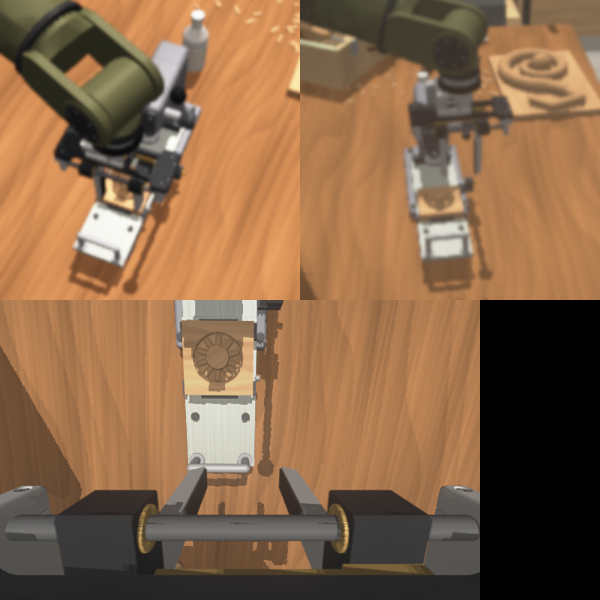

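Wrist: the handle bar runs level at about (295,223) in full pixels, with the rosette at (290,77). The knob shows in the scene view at about (343,159).

Run:
```python
from h import *
z=np.load('wrist1.npz'); c=cam('wrist'); C=cloud(z['d'],c); ok=z['d']>0; Z=C[...,2]
win=np.zeros_like(ok); win[200:240,240:345]=1
m=ok&win&(Z>78)&(Z<95); P=C[m]; print('bar',m.sum(),P.min(0),P.max(0),P.mean(0),'z90',np.percentile(P[:,2],95)); r=cv2.minAreaRect(P[:,:2].astype(np.float32)); print(r)
win[:]=0; win[20:230,230:350]=1
for n,a in [('plate',44),('block',64)]:
    m=ok&win&(abs(Z-a)<3); print(n,cv2.minAreaRect(C[m][:,:2].astype(np.float32)),np.median(Z[m]))
m=ok&win&(Z>74)&(Z<82); print('boss',C[m].mean(0))
for n in ['scene','side']:
    z=np.load(n+'1.npz'); C=cloud(z['d'],cam(n)); p=z['p'].astype(int)
    m=(p.max(-1)<70)&(abs(C[...,0]-578)<25)&(abs(C[...,1]-41)<25)&(abs(C[...,2]-327)<25); print(n,'knob',m.sum(),C[m].mean(0) if m.any() else '', np.argwhere(m).mean(0) if m.any() else '',proj([578.5,41,327],cam(n)))
```

```text
bar 871 [ 476.74832709 -151.03867819   78.09174629] [ 559.57391528 -135.17070881   92.65018235] [ 522.29889337 -142.08254362   88.76368966] z90 91.29501947319696
((518.2738647460938, -143.9617919921875), (83.00672149658203, 12.053008079528809), 4.840625762939453)
plate ((513.1802978515625, -50.77024841308594), (105.52269744873047, 204.1184844970703), 4.0044474601745605) 44.689496865382864
block ((510.5140380859375, -51.252471923828125), (90.15458679199219, 183.85545349121094), 4.507861137390137) 64.65237132910738
boss [508.12401365 -10.44777739  76.59811696]
scene knob 89 [582.58131968  33.46722479 334.34329905] [160.62921348 341.87640449] [[341.46649221 159.81600381]]
side knob 0   [[337.0837663  148.91233006]]
```

Converted, 109 mm / 300 = 0.3633, 80 mm / 300 = 0.2667.

```bash
python3 nudge.py '[-0.1, -0.06, 0, 0, 0, 0, -0.2, -0.12, 0, 0, 0, 0, -0.2, -0.12, 0.1333, 0, 0, 0, -0.2, -0.12, 0.2667, 0, 0, 0, -0.2, -0.12, 0.3633, 0, 0, 0]' 0 10; python3 nudge.py '[0, 0, 0, 0, 0, 0, 0, 0, 0, 0, 0, 0]'
```

```text
clock: 1.3
eef_pos: [518.7, -171.8, 66.7]
eef_rot: [-3.14, -0.001, 1.658]
wrist_force: [0.4, -0.7, 0.5]
finger_gap: 5.5
finger_force: 0.0
clock: 1.5
eef_pos: [519.9, -172.3, 69.7]
eef_rot: [3.141, 0.0, 1.659]
wrist_force: [-0.4, -0.2, 1.3]
finger_gap: 0.3
finger_force: 0.0
```

Converted, 20 mm / 300 = 0.0667, 16 mm / 300 = 0.0533.

```bash
python3 nudge.py '[0.0133, 0, 0, 0, 0, 0, 0.0267, 0, 0, 0, 0, 0, 0.04, 0, 0, 0, 0, 0, 0.0533, 0, 0, 0, 0, 0, 0.0667, 0, 0, 0, 0, 0]'; python3 nudge.py '[0.02, 0, 0, 0, 0, 0, 0.04, 0, 0, 0, 0, 0, 0.06, 0, 0, 0, 0, 0, 0.08, 0, 0, 0, 0, 0, 0.1, 0, 0, 0, 0, 0]';python3 nudge.py '[0.02, 0, 0, 0, 0, 0, 0.04, 0, 0, 0, 0, 0, 0.06, 0, 0, 0, 0, 0, 0.08, 0, 0, 0, 0, 0, 0.1, 0, 0, 0, 0, 0]'; python3 nudge.py '[0.0167, 0, 0, 0, 0, 0, 0.0333, 0, 0, 0, 0, 0, 0.05, 0, 0, 0, 0, 0, 0.0667, 0, 0, 0, 0, 0, 0.0667, 0, 0, 0, 0, 0]'
```

```text
clock: 2.0
eef_pos: [517.7, -152.6, 69.0]
eef_rot: [3.141, 0.0, 1.658]
wrist_force: [0.2, 0.7, -0.6]
finger_gap: 0.5
finger_force: 0.0
clock: 2.5
eef_pos: [514.9, -122.5, 68.7]
eef_rot: [-3.142, -0.0, 1.658]
wrist_force: [-0.5, -0.0, 0.2]
finger_gap: 0.2
finger_force: 0.0
clock: 3.0
eef_pos: [512.3, -92.7, 68.7]
eef_rot: [-3.142, 0.0, 1.658]
wrist_force: [-0.2, 0.3, -0.9]
finger_gap: 0.2
finger_force: 0.0
clock: 3.5
eef_pos: [510.6, -72.7, 68.8]
eef_rot: [-3.142, -0.0, 1.658]
wrist_force: [0.7, -0.5, 0.5]
finger_gap: 0.2
finger_force: 0.0
```

```bash
cat > bar.py <<'E'
from h import *
for n in ['scene','side']:
    p,d=manip.camera(n); D=cloud(d,cam(n))
    m=(abs(D[...,2]-45)<5)&(abs(D[...,0]-512)<60)&(D[...,1]<-10)&(D[...,1]>-200)
    print(n,'plate front y',np.percentile(D[m][:,1],[1,5]),m.sum())
E
python3 bar.py
```

```text
scene plate front y [-157.65637113 -153.24074871] 875
side plate front y [-157.23718362 -153.6111187 ] 577
```

Run:
```python
from h import *
ims=[manip.camera(n)[0] for n in ['scene','side','wrist']]
cv2.imwrite('pics/m2.png',np.vstack([np.hstack([cv2.resize(i[100:290,230:420],(300,300)) for i in ims[:2]]),np.pad(cv2.resize(ims[2],(480,300)),((0,0),(0,120),(0,0)))])[...,::-1])
```

```text
(no output)
```

View pics/m2.png

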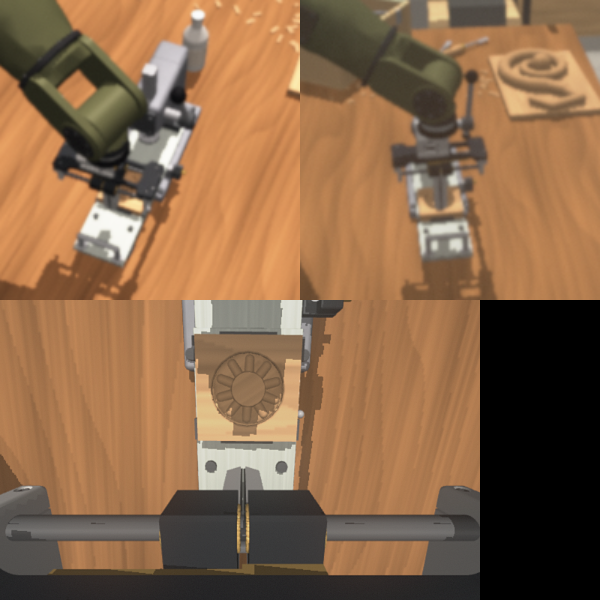

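Unexpected: the side view shows the handle still at its old place, (445,240) in the crop, and the fingers now stand between handle and block. The shuttle has not moved, so I need the true fingertip position.

Run:
```python
from h import *
s=manip.read_state(); tcp=s['eef_pos']; print(s['clock'],tcp,s['wrist_force'])
M=np.array(manip.camera_info('wrist')['mount']); print(M.round(2))
for n in ['wrist','scene','side']:
    p,d=manip.camera(n); c=cam(n); D=cloud(d,c); np.savez(n+'2.npz',p=p,d=d)
    print(n,'tcp px',proj(tcp,c),'tcp depth',((np.array(tcp)-c[2])@c[1])[2])
    if n=='wrist':
        for v in range(205,262,8): print(v,D[v,316].round(0),D[v,322].round(0),D[v,332].round(0))
    else:
        m=(D[...,2]>76)&(D[...,2]<95)&(abs(D[...,0]-519)<60)&(D[...,1]<-115)&(D[...,1]>-200); print('bar',m.sum(),D[m].mean(0),D[m].min(0),D[m].max(0))
```

```text
3.75 [510.66047086 -73.45571738  68.75540052] [-0.86876569  0.36609985  0.48765447]
[[   0.     -0.97   -0.23   65.42]
 [   1.      0.      0.     -1.7 ]
 [   0.     -0.23    0.97 -207.25]
 [   0.      0.      0.      1.  ]]
wrist tcp px [[326.0932047  221.26717784]] tcp depth 216.73221075605395
205 [503. -69.  45.] [507. -69.  44.] [515. -68.  45.]
213 [503. -75.  45.] [508. -75.  45.] [515. -74.  45.]
221 [504. -82.  44.] [508. -81.  44.] [516. -80.  45.]
229 [504. -65. 111.] [507. -67. 106.] [513. -65. 110.]
237 [504. -66. 122.] [508. -67. 118.] [513. -65. 123.]
245 [505. -66. 133.] [508. -67. 129.] [512. -65. 134.]
253 [505. -65. 144.] [508. -67. 139.] [512. -65. 142.]
261 [504. -42. 204.] [508. -67. 149.] [508. -42. 203.]
scene tcp px [[300.47767222 234.24807264]] tcp depth 1143.2101040827968
bar 127 [ 522.61497342 -147.5986279    87.10115945] [ 479.89960623 -154.92236638   76.30431328] [ 562.38376628 -137.9910472    93.41640577]
side tcp px [[318.42057565 238.65554487]] tcp depth 1288.2046712438657
bar 122 [ 519.97482359 -146.95233085   87.59241457] [ 480.68603311 -153.46503275   76.30235364] [ 562.68889978 -138.50839879   94.58633067]
```

Run:
```python
from h import *
tcp=np.array([510.7,-73.5,68.7])
for n in ['wrist','scene','side']:
    z=np.load(n+'2.npz'); D=cloud(z['d'],cam(n)); m=(abs(D[...,0]-tcp[0])<30)&(abs(D[...,1]-tcp[1])<22)&(D[...,2]>50)&(z['d']>0)
    P=D[m]; 
    for a in range(50,150,8):
        q=P[(P[:,2]>=a)&(P[:,2]<a+8)]
        if len(q): print(n,a,len(q),q.min(0).round(),q.max(0).round())
z=np.load('wrist2.npz'); print(cloud(z['d'],cam('wrist'))[214:232:2,324:328].round(0).tolist())
a=z['p'][150:270,240:410]; b=np.load('side2.npz')['p'][180:280,260:400]
cv2.imwrite('pics/c3.png',np.hstack([cv2.resize(a,(425,300),interpolation=2),cv2.resize(b,(375,300),interpolation=2)])[...,::-1])
```

```text
wrist 50 246 [481. -86.  50.] [536. -52.  56.]
wrist 58 29 [481. -53.  63.] [495. -52.  66.]
wrist 90 8 [504. -67.  96.] [511. -65.  98.]
wrist 98 125 [497. -67.  98.] [520. -64. 106.]
wrist 106 204 [496. -67. 106.] [520. -64. 114.]
wrist 114 238 [496. -67. 114.] [520. -64. 122.]
wrist 122 280 [496. -67. 122.] [521. -64. 130.]
wrist 130 361 [496. -82. 130.] [521. -64. 138.]
wrist 138 296 [496. -83. 138.] [520. -64. 146.]
wrist 146 94 [505. -67. 146.] [511. -64. 154.]
scene 50 12 [513. -56.  50.] [537. -52.  56.]
scene 58 1 [528. -52.  61.] [528. -52.  61.]
scene 66 1 [518. -52.  66.] [518. -52.  66.]
scene 90 2 [506. -85.  97.] [515. -83.  98.]
scene 98 7 [500. -85.  99.] [520. -82. 106.]
scene 106 19 [501. -86. 106.] [524. -65. 114.]
scene 114 9 [501. -86. 115.] [525. -72. 121.]
scene 122 13 [503. -87. 122.] [525. -72. 130.]
scene 130 17 [502. -87. 130.] [525. -71. 138.]
scene 138 9 [503. -86. 140.] [524. -70. 144.]
scene 146 12 [500. -86. 147.] [524. -77. 152.]
side 50 31 [483. -87.  50.] [539. -52.  58.]
side 58 9 [484. -59.  59.] [532. -52.  64.]
side 66 2 [481. -52.  67.] [487. 
[... 498 characters left out ...]
77.0, 45.0], [511.0, -77.0, 44.0], [512.0, -77.0, 45.0]], [[510.0, -79.0, 44.0], [510.0, -78.0, 45.0], [511.0, -78.0, 46.0], [512.0, -78.0, 45.0]], [[510.0, -80.0, 45.0], [511.0, -80.0, 44.0], [511.0, -80.0, 44.0], [512.0, -80.0, 44.0]], [[510.0, -82.0, 44.0], [511.0, -82.0, 44.0], [511.0, -81.0, 45.0], [510.0, -65.0, 96.0]], [[510.0, -83.0, 44.0], [511.0, -83.0, 44.0], [512.0, -84.0, 43.0], [510.0, -65.0, 101.0]], [[509.0, -66.0, 101.0], [509.0, -66.0, 100.0], [510.0, -67.0, 100.0], [510.0, -65.0, 106.0]], [[509.0, -67.0, 104.0], [509.0, -67.0, 103.0], [510.0, -67.0, 104.0], [510.0, -65.0, 108.0]], [[509.0, -67.0, 107.0], [509.0, -66.0, 108.0], [510.0, -67.0, 107.0], [510.0, -65.0, 112.0]]]
```

View pics/c3.png

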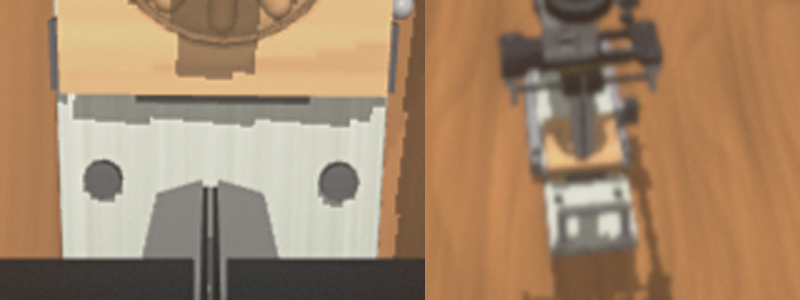

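All three views agree that the fingertips end at z≈97, while the TCP reads 69. The real tips are therefore about 28 mm above the reported TCP, and the fingers passed over the bar. I'll retrace, go lower, and use this offset from here on.

Converted, -102 mm / 300 = -0.34, -95 mm / 300 = -0.3167.

```bash
python3 nudge.py '[-0.0833, 0, -0.0267, 0, 0, 0, -0.2, 0, -0.0267, 0, 0, 0, -0.3167, 0, -0.0267, 0, 0, 0, -0.34, 0, 0, 0, 0, 0, -0.34, 0, 0, 0, 0, 0]';  python3 nudge.py '[0, 0, 0.05, 0, 0, 0, 0, 0, 0.0933, 0, 0, 0, 0, 0, 0.0933, 0, 0, 0]'; python3 nudge.py '[0.0133, 0, 0, 0, 0, 0, 0.0267, 0, 0, 0, 0, 0, 0.04, 0, 0, 0, 0, 0, 0.0533, 0, 0, 0, 0, 0, 0.0667, 0, 0, 0, 0, 0]'; python3 nudge.py '[0.0133, 0, 0, 0, 0, 0, 0.0267, 0, 0, 0, 0, 0, 0.04, 0, 0, 0, 0, 0, 0.0533, 0, 0, 0, 0, 0, 0.0667, 0, 0, 0, 0, 0]'; python3 bar.py
```

```text
clock: 4.4
eef_pos: [518.8, -175.4, 67.5]
eef_rot: [-3.14, -0.001, 1.656]
wrist_force: [0.3, 0.4, -0.3]
finger_gap: 0.4
finger_force: 0.0
clock: 4.7
eef_pos: [518.5, -173.6, 39.0]
eef_rot: [-3.139, -0.002, 1.659]
wrist_force: [0.6, 0.0, 0.5]
finger_gap: 0.4
finger_force: 0.0
clock: 5.2
eef_pos: [517.9, -154.7, 41.1]
eef_rot: [3.141, 0.0, 1.658]
wrist_force: [-0.2, -0.8, -0.1]
finger_gap: 0.4
finger_force: 0.5
clock: 5.7
eef_pos: [516.0, -134.7, 40.7]
eef_rot: [3.142, 0.0, 1.658]
wrist_force: [0.4, -0.8, 0.9]
finger_gap: 0.7
finger_force: 0.5
scene plate front y [-134.78405483 -131.52626084] 218
side plate front y [-130.90260386 -127.73438545] 424
```

The shuttle is moving now.

Converted, 35 mm / 300 = 0.1167, 28 mm / 300 = 0.0933.

```bash
python3 nudge.py '[0.0233, 0, 0, 0, 0, 0, 0.0467, 0, 0, 0, 0, 0, 0.07, 0, 0, 0, 0, 0, 0.0933, 0, 0, 0, 0, 0, 0.1167, 0, 0, 0, 0, 0]'; python3 nudge.py '[0.0233, 0, 0, 0, 0, 0, 0.0467, 0, 0, 0, 0, 0, 0.0667, 0, 0, 0, 0, 0, 0.0867, 0, 0, 0, 0, 0, 0.1067, 0, 0, 0, 0, 0]'; python3 nudge.py '[0.0067, 0, 0, 0, 0, 0, 0.0133, 0, 0, 0, 0, 0, 0.02, 0, 0, 0, 0, 0, 0.0267, 0, 0, 0, 0, 0, 0.0333, 0, 0, 0, 0, 0]'; python3 bar.py
```

```text
clock: 6.3
eef_pos: [513.0, -99.5, 40.8]
eef_rot: [3.142, 0.0, 1.658]
wrist_force: [1.3, -0.8, -0.0]
finger_gap: 0.4
finger_force: 0.6
clock: 6.8
eef_pos: [510.2, -67.8, 40.8]
eef_rot: [3.142, 0.0, 1.658]
wrist_force: [0.6, -1.5, 0.6]
finger_gap: 0.6
finger_force: 0.6
clock: 7.3
eef_pos: [509.4, -59.0, 40.7]
eef_rot: [-3.142, 0.001, 1.658]
wrist_force: [-0.2, -6.8, -0.5]
finger_gap: 0.5
finger_force: 3.0
scene plate front y [-59.83073448 -57.99326518] 138
side plate front y [-61.59068283 -55.56737507] 193
```

Now in the catch (6.8 N); I'll go in small steps.

Converted, 4 mm / 300 = 0.0133, 3 mm / 300 = 0.01.

```bash
for i in 1; do python3 nudge.py '[0.0033, 0, 0, 0, 0, 0, 0.0067, 0, 0, 0, 0, 0, 0.01, 0, 0, 0, 0, 0, 0.0133, 0, 0, 0, 0, 0, 0.0133, 0, 0, 0, 0, 0]'; python3 nudge.py '[0.0033, 0, 0, 0, 0, 0, 0.0067, 0, 0, 0, 0, 0, 0.01, 0, 0, 0, 0, 0, 0.0133, 0, 0, 0, 0, 0, 0.0133, 0, 0, 0, 0, 0]'; done; python3 bar.py
```

```text
clock: 7.9
eef_pos: [509.0, -54.0, 40.7]
eef_rot: [3.142, -0.0, 1.658]
wrist_force: [0.2, 0.4, 0.1]
finger_gap: 0.5
finger_force: 0.0
clock: 8.4
eef_pos: [508.6, -50.3, 40.7]
eef_rot: [-3.142, 0.0, 1.658]
wrist_force: [0.2, -0.0, -0.5]
finger_gap: 0.8
finger_force: 0.0
scene plate front y [-50.11859553 -47.90735842] 137
side plate front y [-103.13576463  -49.38178029] 191
```

```bash
python3 nudge.py '[0.0033, 0, 0, 0, 0, 0, 0.0067, 0, 0, 0, 0, 0, 0.0067, 0, 0, 0, 0, 0]'; python3 nudge.py '[-0.1, 0, 0, 0, 0, 0, -0.2, 0, 0, 0, 0, 0, -0.2, 0, -0.1667, 0, 0, 0, -0.2, 0, -0.3333, 0, 0, 0, -0.2, 0, -0.5, 0, 0, 0]'
python3 - <<'E'
from h import *
for n in ['scene','side','wrist']:
    c=cam(n); p,d=manip.camera(n); D=cloud(d,c); np.savez(n+'4.npz',p=p,d=d); Z=D[...,2]
    m=(abs(Z-64)<3)&(abs(D[...,0]-498)<60)&(D[...,1]>35)&(D[...,1]<160)&(d>0); print(n,'block front y',np.percentile(D[m][:,1],[1,3,10]) if m.any() else '')
    m=(Z>76)&(Z<95)&(abs(D[...,0]-510)<50)&(D[...,1]<0)&(D[...,1]>-80)&(d>0); print('bar',m.sum(),D[m].mean(0) if m.any() else '')
    k=(p.astype(int).max(-1)<75)&(np.linalg.norm(D-[578.5,41,327],axis=-1)<28)&(d>0); print('knob',k.sum(),np.argwhere(k).mean(0)[::-1] if k.any() else '',D[k].mean(0) if k.any() else '',proj([578.5,41,327],c))
    if k.sum()>50:
        P=D[k]; A=np.c_[2*P,np.ones(len(P))]; s=np.linalg.lstsq(A,(P**2).sum(1),rcond=None)[0]; print('fit',s[:3],np.sqrt(s[3]+s[:3]@s[:3]))
E
```

```text
clock: 8.8
eef_pos: [508.6, -50.0, 40.8]
eef_rot: [3.141, 0.003, 1.658]
wrist_force: [0.2, -12.8, -1.7]
finger_gap: 0.4
finger_force: 6.7
clock: 9.3
eef_pos: [513.2, -108.2, 192.6]
eef_rot: [-3.141, -0.0, 1.657]
wrist_force: [0.5, 0.1, -0.3]
finger_gap: 0.1
finger_force: 0.0
scene block front y [56.71672284 58.93110335 63.37628878]
bar 98 [518.22232547 -38.05208761  86.84755109]
knob 90 [341.86666667 160.63333333] [582.48693363  33.6468311  334.07379048] [[341.46649221 159.81600381]]
fit [581.50684988  38.55004857 328.61620237] 12.637125089696418
side block front y [56.2671622  57.76446292 61.44194521]
bar 107 [512.59865735 -37.15815331  87.42851617]
knob 29 [338.34482759 148.55172414] [581.68467755  30.13124348 333.73605904] [[337.0837663  148.91233006]]
wrist block front y [56.0473889  56.98404407 58.99070605]
bar 1044 [508.57301022 -35.97496711  88.96349041]
knob 0   [[ 749.02281722 -311.15435371]]
```

Converted, -155 mm / 300 = -0.5167, -130 mm / 300 = -0.4333.

```bash
python3 nudge.py '[0, 0, -0.15, 0, 0, 0, 0, 0, -0.3, 0, 0, 0, 0, 0, -0.4333, 0, 0, 0, 0, 0, -0.5167, 0, 0, 0, 0, 0, -0.5167, 0, 0, 0]' 64 20
python3 - <<'E'
from h import *
s=manip.read_state(); t=np.array(s['eef_pos']); print(t,s['joints'])
for n in ['scene','side','wrist']:
    c=cam(n);p,d=manip.camera(n); D=cloud(d,c); m=(abs(D[...,0]-t[0])<60)&(abs(D[...,1]-t[1])<15)&(D[...,2]>t[2]-20)&(D[...,2]<t[2]+70)&(d>0)
    P=D[m]; print(n,len(P),np.percentile(P[:,2],[0,2,5])-t[2] if len(P) else '',P[:,0].min()-t[0],P[:,0].max()-t[0])
    np.savez(n+'5.npz',p=p,d=d)
    if n!='wrist':
        k=(p.astype(int).max(-1)<75)&(np.linalg.norm(D-[580,40,327],axis=-1)<28)&(d>0); print('knob',k.sum(),np.argwhere(k).mean(0)[::-1],D[k].mean(0))
        if n=='scene': uv=np.argwhere(k).mean(0)[::-1]
        else:
            uv2=np.argwhere(k).mean(0)[::-1]; Pm=[ (lambda c:c[0]@np.c_[c[1].T,-c[1].T@c[2]])(cam(q)) for q in('scene','side')]
            X=cv2.triangulatePoints(Pm[0],Pm[1],uv,uv2).ravel(); print('tri',X[:3]/X[3])
E
```

```text
clock: 9.95
eef_pos: [514.4, -108.3, 347.8]
eef_rot: [3.138, 0.001, 1.658]
wrist_force: [0.2, 0.6, -1.4]
finger_gap: 36.6
finger_force: 0.0
[ 514.36205337 -108.26206731  347.76416396] [-2.77167648e-01  1.75253765e-01  1.28838709e+00  5.39237341e-05
  1.67431544e+00 -3.64270494e-01]
scene 180 [27.27679016 30.07382931 31.58253647] -28.8209925081469 32.323380829070516
knob 91 [341.89010989 160.58241758] [582.57160774  33.55819311 334.42001735]
side 126 [27.23636189 29.69174828 31.46873658] -30.918841893727745 33.50629308357884
knob 29 [338.31034483 148.55172414] [581.59520153  30.3990686  333.60603239]
tri [581.76997736  36.22255438 330.71905981]
wrist 2121 [23.38124152 26.2080797  29.18086299] -37.669505990485675 31.32839714056854
```

Converted, 141 mm / 300 = 0.47, 105 mm / 300 = 0.35.

```bash
python3 nudge.py '[0.1167, 0.0667, 0, 0, 0, 0, 0.2333, 0.1333, 0, 0, 0, 0, 0.35, 0.2, 0, 0, 0, 0, 0.47, 0.2633, 0, 0, 0, 0, 0.47, 0.2633, 0, 0, 0, 0]'; python3 nudge.py '[0, 0, 0, 0, 0, 0, 0, 0, 0, 0, 0, 0]'
python3 - <<'E'
from h import *
for n in ['scene','side','wrist']:
    p,d=manip.camera(n); np.savez(n+'6.npz',p=p,d=d)
ims=[np.load(n+'6.npz')['p'] for n in ('scene','side','wrist')]
cv2.imwrite('pics/m6.png',np.vstack([np.hstack([cv2.resize(i[70:220,250:400],(300,300)) for i in ims[:2]]),np.pad(cv2.resize(ims[2],(480,300)),((0,0),(0,120),(0,0)))])[...,::-1])
E
```

```text
clock: 10.6
eef_pos: [580.7, 42.9, 342.7]
eef_rot: [-3.137, -0.001, 1.662]
wrist_force: [0.1, -1.3, -0.9]
finger_gap: 64.0
finger_force: 0.0
clock: 10.8
eef_pos: [579.8, 38.3, 344.9]
eef_rot: [-3.14, 0.0, 1.657]
wrist_force: [-0.4, 0.2, 0.8]
finger_gap: 63.8
finger_force: 0.0
```

View pics/m6.png

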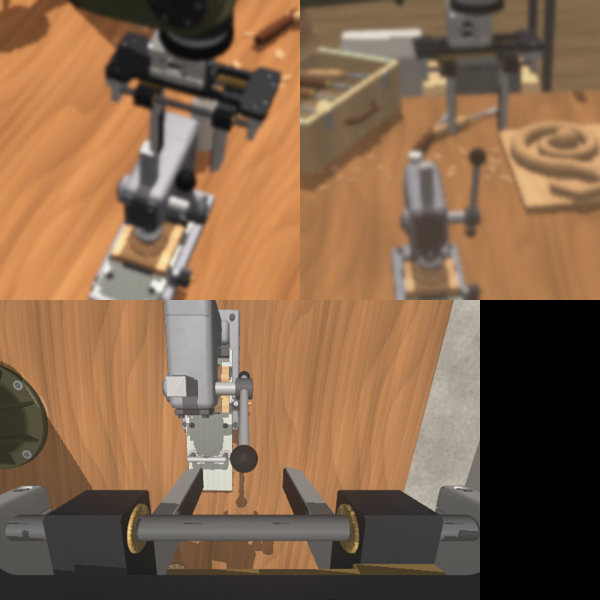

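The wrist view shows the knob centred between the open fingers at (244,459) in the crop, full pixel (325,212). The lever is still up.

Run:
```python
from h import *
z=np.load('wrist6.npz'); c=cam('wrist'); D=cloud(z['d'],c); k=(z['p'].astype(int).max(-1)<75)&(np.linalg.norm(D-[580,40,327],axis=-1)<28)&(z['d']>0)
P=D[k]; print(k.sum(),P.min(0),P.max(0))
A=np.c_[2*P,np.ones(len(P))]; s=np.linalg.lstsq(A,(P**2).sum(1),rcond=None)[0]; print('fit',s[:3],np.sqrt(s[3]+s[:3]@s[:3]))
s=manip.read_state(); print(s['eef_pos'])
```

```text
974 [565.77650078  28.65781067 326.01698953] [592.0625732   54.21895565 343.78847569]
fit [578.82178292  40.3151887  328.75501347] 13.45245654744177
[579.91582909  38.18845221 345.76393471]
```

Converted, 60 mm / 300 = 0.2, 40 mm / 300 = 0.1333.

```bash
python3 nudge.py '[0.0067, -0.0033, 0.0667, 0, 0, 0, 0.0067, -0.0033, 0.1333, 0, 0, 0, 0.0067, -0.0033, 0.2, 0, 0, 0, 0.0067, -0.0033, 0.2, 0, 0, 0]'; python3 nudge.py '[0, 0, 0, 0, 0, 0, 0, 0, 0, 0, 0, 0, 0, 0, 0, 0, 0, 0, 0, 0, 0, 0, 0, 0, 0, 0, 0, 0, 0, 0]' 15 25
```

```text
clock: 11.35
eef_pos: [578.1, 40.4, 283.5]
eef_rot: [-3.138, -0.0, 1.657]
wrist_force: [-0.4, -0.7, 0.3]
finger_gap: 63.8
finger_force: 0.0
clock: 11.85
eef_pos: [579.8, 41.1, 286.2]
eef_rot: [3.139, 0.0, 1.658]
wrist_force: [26.6, 2.2, -3.9]
finger_gap: 27.7
finger_force: 13.3
```

Converted, 0.7 mm / 300 = 0.0023.

```bash
python3 nudge.py '[0, 0.0023, 0, 0, 0, 0, 0, 0.0023, 0, 0, 0, 0, 0, 0.0023, 0, 0, 0, 0]'
```

```text
clock: 12.15
eef_pos: [580.4, 41.2, 286.2]
eef_rot: [3.139, 0.0, 1.658]
wrist_force: [7.5, 0.2, 0.5]
finger_gap: 26.8
finger_force: 25.0
```

Converted, -28.4 mm / 300 = -0.0947, 16.9 mm / 300 = 0.0563.

```bash
python3 nudge.py '[-0.025, 0.001, 0.0127, 0, 0, 0, -0.049, 0.001, 0.026, 0, 0, 0, -0.0723, 0.001, 0.0407, 0, 0, 0, -0.0947, 0.001, 0.0563, 0, 0, 0, -0.0947, 0.001, 0.0563, 0, 0, 0]';  python3 nudge.py '[-0.0217, 0, 0.0167, 0, 0, 0, -0.0423, 0, 0.0347, 0, 0, 0, -0.0623, 0, 0.0537, 0, 0, 0, -0.0813, 0, 0.0737, 0, 0, 0, -0.0813, 0, 0.0737, 0, 0, 0]'
```

```text
clock: 12.65
eef_pos: [582.6, 11.6, 268.3]
eef_rot: [3.141, 0.001, 1.657]
wrist_force: [4.8, 0.1, 5.2]
finger_gap: 26.3
finger_force: 25.0
clock: 13.15
eef_pos: [584.5, -12.5, 245.7]
eef_rot: [-3.141, 0.0, 1.657]
wrist_force: [2.7, -1.2, 4.6]
finger_gap: 26.6
finger_force: 25.0
```

Converted, 48.7 mm / 300 = 0.1623, 41.2 mm / 300 = 0.1373.

```bash
python3 nudge.py '[-0.0347, 0, 0.0427, 0, 0, 0, -0.065, 0, 0.0887, 0, 0, 0, -0.0907, 0, 0.1373, 0, 0, 0, -0.1013, 0, 0.1623, 0, 0, 0, -0.1013, 0, 0.1623, 0, 0, 0]'; python3 nudge.py '[0, 0, 0, 0, 0, 0]'
python3 - <<'E'
from h import *
ok=[]
for n in ['scene','side']:
    p,d=manip.camera(n); D=cloud(d,cam(n)); np.savez(n+'7.npz',p=p,d=d)
    m=(D[...,2]>76)&(D[...,2]<95)&(abs(D[...,0]-510)<50)&(D[...,1]<0)&(D[...,1]>-80)&(d>0); print(n,'bar',m.sum(),D[m].mean(0) if m.any() else '')
    k=(p.astype(int).max(-1)<75)&(np.linalg.norm(D-[586,-43,240],axis=-1)<30)&(d>0); print(k.sum(), D[k].mean(0) if k.any() else '')
    # lever bar points
E
```

```text
clock: 13.65
eef_pos: [586.8, -42.3, 196.7]
eef_rot: [-3.14, -0.0, 1.657]
wrist_force: [-0.9, -3.7, 4.4]
finger_gap: 26.8
finger_force: 25.0
clock: 13.75
eef_pos: [586.9, -41.8, 198.0]
eef_rot: [-3.14, 0.0, 1.658]
wrist_force: [-3.2, -2.8, 4.9]
finger_gap: 26.7
finger_force: 25.0
scene bar 112 [513.9141482  -38.38351676  86.54197857]
90 [586.62930144 -48.65190385 250.67938115]
side bar 103 [510.89885467 -37.58937787  87.58965231]
31 [588.54935103 -50.84052056 248.92271599]
```

Units first: shifts go in shares of 0.3 m and turns go in shares of pi rad. So 31.6 mm / 300 = 0.1053, 15.6 mm / 300 = 0.052.

```bash
python3 nudge.py '[-0.01, 0, 0.0257, 0, 0, 0, -0.0183, 0, 0.052, 0, 0, 0, -0.0253, 0, 0.0787, 0, 0, 0, -0.031, 0, 0.1053, 0, 0, 0, -0.031, 0, 0.1053, 0, 0, 0]'; python3 nudge.py '[-0.004, 0, 0.0267, 0, 0, 0, -0.0073, 0, 0.0547, 0, 0, 0, -0.009, 0, 0.08, 0, 0, 0, -0.0093, 0, 0.1033, 0, 0, 0, -0.0093, 0, 0.1033, 0, 0, 0]';python3 nudge.py '[0, 0, 0, 0, 0, 0, 0, 0, 0, 0, 0, 0, 0, 0, 0, 0, 0, 0, 0, 0, 0, 0, 0, 0]'
python3 - <<'E'
from h import *
ims=[]
for n in ['scene','side','wrist']:
    p,d=manip.camera(n); D=cloud(d,cam(n)); ims.append(p)
    k=(p.astype(int).max(-1)<75)&(np.linalg.norm(D-[586,-55,180],axis=-1)<30)&(d>0); print(n,k.sum(), D[k].mean(0) if k.any() else '')
    m=(np.hypot(D[...,0]-498.5,D[...,1]-104)<14)&(D[...,2]>225)&(d>0)
    z=np.load(n+'0.npz' if n=='wrist' else n+'6.npz'); print('ram top',np.percentile(D[m][:,2],[50,80,95]) if m.any() else '')
    if n!='wrist':
        D0=cloud(z['d'],cam(n)); m=(np.hypot(D0[...,0]-498.5,D0[...,1]-104)<14)&(D0[...,2]>225); print('  before',np.percentile(D0[m][:,2],[50,80,95]) if m.any() else '')
cv2.imwrite('pics/m8.png',np.vstack([np.hstack([cv2.resize(i[70:270,240:440],(400,300)) for i in ims[:2]]),np.pad(cv2.resize(ims[2],(480,300)),((0,0),(0,320),(0,0)))])[...,::-1])
E
```

```text
clock: 14.35
eef_pos: [587.6, -50.8, 165.9]
eef_rot: [-3.14, -0.0, 1.658]
wrist_force: [-5.8, -2.2, 4.1]
finger_gap: 26.5
finger_force: 25.0
clock: 14.85
eef_pos: [587.8, -53.5, 135.2]
eef_rot: [-3.14, -0.0, 1.658]
wrist_force: [-6.1, -2.4, 5.9]
finger_gap: 26.5
finger_force: 25.0
clock: 15.25
eef_pos: [587.9, -53.5, 136.1]
eef_rot: [-3.141, -0.0, 1.658]
wrist_force: [-6.2, -2.5, 4.4]
finger_gap: 26.7
finger_force: 25.0
scene 84 [588.49533395 -59.06095205 189.95652525]
ram top 
  before [268.21054603 283.41478515 285.46735141]
side 34 [590.54708275 -62.23237699 188.43953073]
ram top [257.03443132 269.40071169 271.60249934]
  before [260.91615304 284.43564016 288.03502077]
wrist 2213 [585.94121005 -51.68735475 190.78919761]
ram top
```

View pics/m8.png

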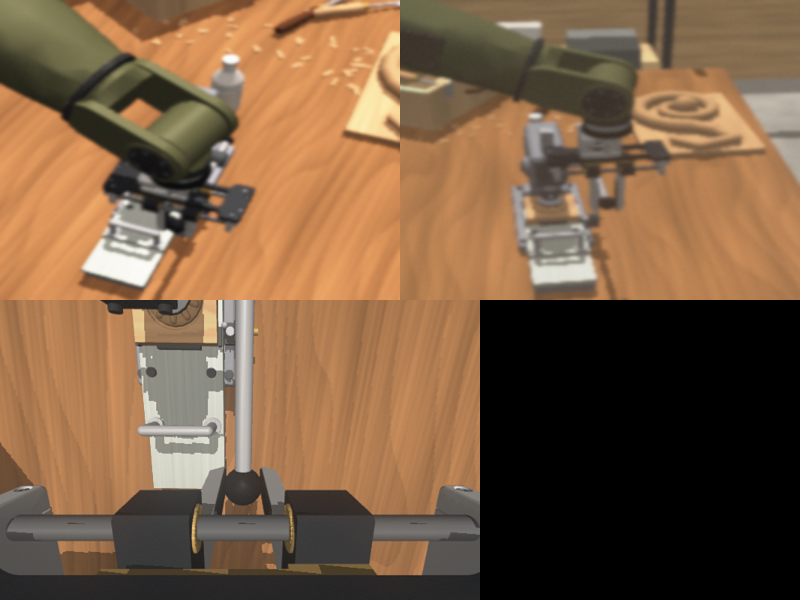

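The knob is held between the fingers at (243,487) in the crop, and the lever is nearly level with the shuttle home. Knob height of about 183 and ram drop of about 16 mm give roughly 1.09 rad, so I'll go slightly lower and check.

Converted, 6 mm / 300 = 0.02, 4 mm / 300 = 0.0133.

```bash
python3 nudge.py '[0, 0, 0.0067, 0, 0, 0, 0, 0, 0.0133, 0, 0, 0, 0, 0, 0.02, 0, 0, 0, 0, 0, 0.02, 0, 0, 0, 0, 0, 0.02, 0, 0, 0]'
python3 - <<'E'
from h import *
s=manip.read_state(); print(s['eef_pos'],s['wrist_force'])
for n in ['side','wrist','scene']:
    c=cam(n); p,d=manip.camera(n); D=cloud(d,c)
    if n=='wrist':
        # lever bar slope: grey points along plane, and the rosette
        w=np.zeros(d.shape,bool); w[20:210,314:336]=1; m=w&(d>0)&(D[...,2]>165)&(D[...,2]<210); P=D[m]; f=np.polyfit(P[:,1],P[:,2],1); print('bar slope',np.arctan(f[0]),m.sum(),'top z at knob/hub',np.polyval(f,[-55,100]))
        w[:]=0; w[220:285,295:350]=1; m=w&(d>0)&(p.max(-1)<75)&(np.linalg.norm(D-[586,-55,178],axis=-1)<19); P=D[m]; A=np.c_[2*P,np.ones(len(P))]; q=np.linalg.lstsq(A,(P**2).sum(1),rcond=None)[0]; print('knob',q[:3],np.sqrt(q[3]+q[:3]@q[:3]),m.sum())
        m=(abs(D[...,2]-75)<6)&(np.hypot(D[...,0]-498,D[...,1]-104)<35)&(d>0); print('rosette pts z',D[m][:,2].min() if m.any() else '',D[m].mean(0) if m.any() else '')
    m=(np.hypot(D[...,0]-498.5,D[...,1]-104)<14)&(D[...,2]>225)&(d>0); print(n,'ram top',np.percentile(D[m][:,2],[50,80,95]) if m.any() else '')
E
```

```text
clock: 15.9
eef_pos: [587.8, -53.5, 130.0]
eef_rot: [-3.141, -0.0, 1.658]
wrist_force: [-7.3, -2.2, 5.8]
finger_gap: 26.7
finger_force: 25.0
[587.83511431 -53.49955371 130.04831179] [-7.34467723 -2.17887637  5.80489878]
side ram top [254.88878271 268.37709687 270.23618551]
bar slope 0.022729702322478083 4151 top z at knob/hub [179.93776993 183.46148064]
knob [585.6202323  -54.73755465 175.13189591] 14.196731197568363 1998
rosette pts z 69.00199085929933 [507.61539847  87.03642658  72.14136329]
wrist ram top 
scene ram top
```

Three readings agree on a lever angle of about 1.15 rad, which is a squeeze of about 5 mm: the bar is 0.02 rad past level, the knob is at z≈175, and the ram has dropped about 17 mm. I'm handing in while still holding.

```bash
python3 nudge.py '[0, 0, 0, 0, 0, 0, 0, 0, 0, 0, 0, 0, 0, 0, 0, 0, 0, 0]'; python3 -c "
from cell import manip; print(manip.sign_off())"
```

```text
clock: 16.35
eef_pos: [587.9, -53.5, 130.1]
eef_rot: [-3.141, -0.0, 1.658]
wrist_force: [-6.7, -2.3, 4.7]
finger_gap: 26.6
finger_force: 25.0
the job is handed in; nothing more can be done
None
```

I handed the job in at 16.4 s, with the shuttle pushed home to its stop and the gripper still holding the lever at about 1.15 rad, which by the camera measurements squeezes the foot about 5 mm; the judge returned no verdict.

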